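# Moisture reading on a weeping cask

### The arm

A 7-joint arm with a two-finger parallel gripper is mounted at the origin on the work surface. World frame = base frame: x ahead of the robot, y to its left, z up, the work surface at z = 0. Lengths are in m, angles in rad, forces in N, time in s.
With the tool pointing down it reaches from about 0.425 to 0.925 m from the base axis. Payload 6.8 kg.
Tool frame: the origin (TCP) lies at the very end of the fingers, on their centre line; the grasp point (between the pads) lies bot.tcp_to_grasp behind it (bot.tcp_to_grasp is the distance from the TCP to the grasp point, in m); z points along the fingers, y is the line along which they close (so a half turn about z gives the same grasp; the last joint's range is limited). The gripper opens to 85 mm and grips with 20 to 120 N. Pads are 22 mm wide; open, the fingers measure 114 mm over their backs; the gripper's body (76 mm by 85 mm) begins 54 mm behind the grasp point. The pads swing forward as they close: fully open they stand 13 mm farther back than shut.
Start: joints at [1.017, 0.477, 0.022, 1.555, -0.011, 1.109, -0.083], TCP at [0.291, -0.609, 0.206] pointing down, gripper open.
Joint ranges: [-2.96, 2.96], [-0.34, 2.1], [-1.41, 1.46], [0.24, 2.44], [-1.37, 4.51], [0.17, 1.92], [-2.96, 2.96]. Speed limits (rad/s): [2.39, 2.39, 3.14, 3.14, 3.14, 3.14, 3.14].

### API

Orientations are given as a unit quaternion [w, x, y, z].
In Python, from station import bot gives the robot as it stands.
- The arm moves only by the tool servo_tool, never from a script. Its argument "motion" is a list that holds one entry, the list of rows, each a list of 7 numbers: the shift along the tool's x, y, z in m, then the turn, a rotation vector about the tool's x, y, z in units of 5 degrees (1.0 is 5 degrees), then the opening, from 0 (shut) to 1 (fully open). A call has 1 to 20 rows; each row is the pose to reach, as a shift and turn from the pose commanded when the call began, along the tool's axes at that moment; what a row does not reach only later rows make up. A row lasts 1/12 s, in which the tool goes at most 41.7 mm and 7.16 degrees, less where a joint would pass 70% of its speed; a pose out of reach is approached as far as the arm can. A call with a gripper value outside its range is refused whole. The fingers move at their own pace and stop on an object; "grip_force" is the grip in N (left out, the last holds). Time passes only in rows, so rows that repeat a pose let the fingers close. It gives the time, the measured TCP pose, the force, the opening and the grip force at its end, in the units of the state.
- bot.get_obs(): the state, without advancing time (a new reading comes with each control period).
- bot.read_camera(name): name is "scene" or "top" or "wrist"; returns a dict with "img" (480x640x3 uint8, red, green, blue), "K" (3x3 intrinsics, pixels), "pose" (4x4, takes a point from camera to world coordinates). Camera axes: x right, y down, z forward; pixel columns grow to the right and rows downward; lengths in m; the calibration is good to about 2 mm. A picture is of the moment at which its call begins. There is no depth.
- bot.hand_in(): hands the job in; it is judged then, once.
The state is a dict: "t": time; "q": joint angles; "joint_vel": joint speeds; "joint_torque": joint torques, N m; "eef_pos": TCP position; "tool_rot": TCP orientation; "contact_force": force on the tool from outside, world axes, zero at the start; "torque": the same for the moment, N m; "gripper_width": opening from 0.0 (shut) to 1.0 (fully open); "grasp_force": force on a finger pad.
Only numpy, scipy, OpenCV 4.12 (cv2) and the standard library are available. Lean on these libraries where they do the work, as an engineer would, in place of code of your own. Each camera call takes 0.05 s, during which the arm holds its last target. There are 200 camera calls.

### The job

The stave ringed in chalk on the little oak cask may be weeping. Swivel and tilt the yellow lamp by its top handle so that the middle of its beam falls on the chalk ring, and only then take the orange moisture meter out of its dock and hold its sprung contact foot on the middle of the ring, the meter square to the stave and pressed so lightly that the foot goes about half way in, never hard enough to dent the oak. Finish while still holding it there, steady, with the lamp still on the ring and everything else on the bench left where it stands.

Things in the scene. Friction and masses are not known exactly. Their poses are not given: they have to be found in the camera images.
- cask: 3-litre oak cask with steel hoops, fixed in a wood cradle, 230 mm long, lying along its y axis 105 mm above the bench. Its middle 72 mm is a cylinder of radius 83 mm (top 188 mm above the bench); the ends taper to radius 66. A white bung 30 mm wide stands 17 mm out of the top; a brass tap reaches 138 mm from the centre at the +y end. Origin: on the bench under the centre.
- mark: white chalk ring, 30 mm across, wine-red spot in its middle, on the cask's middle part, on the flank towards the robot, 25 degrees round from the top and 18 mm along the cask (+y) from the bung. Origin: the ring's middle, on the wood. z axis: straight out of the stave (25 degrees from vertical); y axis: along the cask.
- lamp_yoke (a joint): swivel of the lamp: its yellow U-shaped yoke and head turn about the vertical axis of the stand (foot 116 mm across, fixed, at any yaw). Radians, counter-clockwise from above, -1.9 to 1.9. Stiff, 0.12 N m of friction: it stays where it is left.
- lamp_head (a joint): tilt of the lamp's black head in the yoke, radians, 0 = beam level, positive = beam down, -0.6 to 0.8. Stiff: 0.15 N m of friction, stays where it is left.
- lamp_pivot (a point): centre of the lamp's head, where swivel axis, tilt axis and the beam's centre line cross, 232 mm above the bench. x axis: along the beam, out of the lens (43 mm in front); y axis: the tilt axis. The head is 77 mm across and 83 mm long, black with a yellow bezel and a pale lens.
- lamp_handle (a point): middle of the lamp's handle, a straight steel bar 10 mm thick, 66 mm long (55 mm clear between its uprights), parallel to the tilt axis, 75 mm above lamp_pivot along the head's z axis, with 34 mm free between bar and head. Same axes as lamp_pivot. The bar can turn between the finger pads as the head tilts.
- dock: black charging dock, 80 x 90 x 55 mm high, fixed, with a round hole in its top (27 mm wide, 46 mm deep) for the meter's nose. Origin: centre of its underside.
- meter: orange hand-held moisture meter, 130 to 220 g, loose, upright in the dock. Body 28 mm (x) by 40 mm (y) by 95 mm long (z, away from the foot), display on the -x face. Origin: centre of the body's lower end, resting on the dock's top; below it a black nose 22 mm wide and 25 mm long, then the steel foot. Lifts straight up out of the dock (37 mm to clear).
- foot (a joint): how far the meter's contact foot is pushed in, m: 0 = out, 0.010 = fully in. Spring: 1 N to start, 3.5 N half way, 6 N fully in.
- foot_face (a point): centre of the flat end of the contact foot, a steel pin 12 mm thick that stands 12 mm out of the nose; 37 mm below the meter's origin along its -z when out. Same axes as the meter.
- bottle: bystander: full green wine bottle, 75 mm across, 300 mm high. Origin: centre of its underside.
- glass: bystander: stemmed tasting glass, 68 mm across, 155 mm high. Origin: centre of its underside.
- jug: bystander: steel jug, 90 mm across, 130 mm high, with a handle on one side. Origin: centre of its underside.
- mallet: bystander: rubber mallet lying on the bench, head 58 mm thick and 85 mm long (x), wooden handle to 220 mm along y. Origin: under the middle of its head.
- bung: bystander: grey silicone bung, 52 mm across, 38 mm high. Origin: centre of its underside.
- hoop: bystander: loose steel hoop lying flat, 180 mm across, 22 mm high. Origin: its centre, underside.
There are look-alikes about, which are no part of the job. There is more than one size of the meter; the job needs the smaller. Of the things shaped like the dock, the black one is meant.

How it is judged:
By the outcome, as a careful person would: the job done as asked, in the order asked, and still so for the second after the job is handed in, while the arm keeps its last pose, push and grip.
It also fails if it takes over 53 s, if anything falls off the work surface, if the arm or the gripper's body presses on something with over 40 N, if the wrist force passes 120 N, or if a joint passes its speed limit or range.

## Working session

There is one attempt and no reset: what is moved stays moved. The work goes in short steps, Python scripts to look and compute and a tool call to move; the robot and the scene stay as the last step left them, time stands still between calls to the robot, and variables do not carry over. Pictures are saved under pics/ and viewed, at most 10 in all, crops included, and the job is handed in when it is done.

Besides the shell and the picture viewer there is one more tool, called after "Request:" as a command line: name --argument value ..., lists and objects as JSON in quotes. servo_tool: Moves the arm, as the interface text tells. Its arguments: {"type":"object","properties":{"motion":{"type":"array"},"grip_force":{"type":"number"}},"required":["motion"]}

```bash
mkdir -p pics; ls; python3 - <<'E'
from station import bot
import cv2, numpy as np
np.set_printoptions(precision=4,suppress=True)
for n in ("scene","top","wrist"):
    c=bot.read_camera(n); cv2.imwrite(f"pics/{n}0.png",c["img"][:,:,::-1]); np.savez(f"{n}0.npz",**c); print(n,c["K"].tolist(),c["pose"])
print(bot.get_obs(),bot.tcp_to_grasp)
E
```

```text
pics
scene [[479.92637541957805, 0.0, 308.88885757709534], [0.0, 479.92637541957805, 243.3535334749194], [0.0, 0.0, 1.0]] [[-0.7211  0.6024 -0.3422  1.0077]
 [ 0.6928  0.6282 -0.3541  0.4648]
 [ 0.0017 -0.4924 -0.8704  1.317 ]
 [ 0.      0.      0.      1.    ]]
top [[576.7184889100967, 0.0, 319.8028324754923], [0.0, 576.7184889100967, 241.85237666441606], [0.0, 0.0, 1.0]] [[-0.0272 -0.9974  0.0671  0.4468]
 [-0.9996  0.0272  0.0002  0.0267]
 [-0.002  -0.0671 -0.9977  1.9857]
 [ 0.      0.      0.      1.    ]]
wrist [[331.28936028076316, 0.0, 324.7104686247943], [0.0, 331.28936028076316, 237.6011865386595], [0.0, 0.0, 1.0]] [[ 0.4303 -0.8619 -0.2682  0.3583]
 [-0.9027 -0.4117 -0.1252 -0.5763]
 [-0.0025  0.296  -0.9552  0.3736]
 [ 0.      0.      0.      1.    ]]
{'t': 0.15, 'q': array([ 1.0169,  0.4776,  0.0223,  1.5562, -0.0115,  1.1093, -0.0831]), 'joint_vel': array([ 0.0008, -0.0035, -0.0006, -0.0035,  0.0002,  0.0013,  0.0007]), 'joint_torque': array([  0.003 , -59.6922,   1.6103, -28.149 ,   0.0126,   0.0065,
         0.    ]), 'eef_pos': array([ 0.2908, -0.6086,  0.2055]), 'tool_rot': array([-0.0007,  0.9753,  0.221 , -0.0002]), 'contact_force': array([ 0.6128, -0.5008, -0.143 ]), 'torque': array([ 0.0117,  0.051 , -0.0276]), 'grasp_force': 0.0, 'gripper_width': 0.9974157697543643} 0.0187
```

View pics/top0.png

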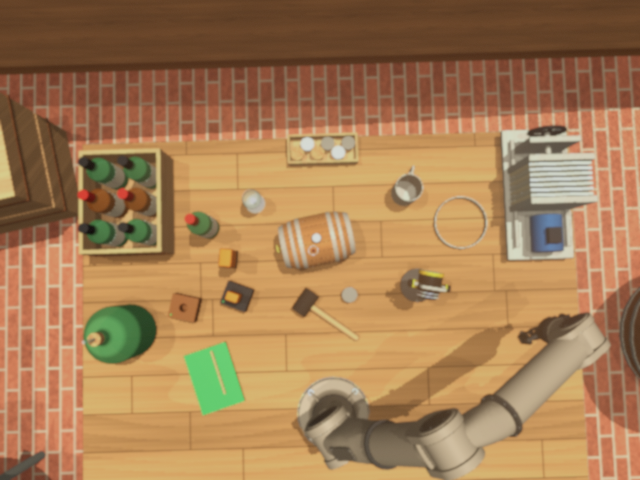

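View pics/scene0.png

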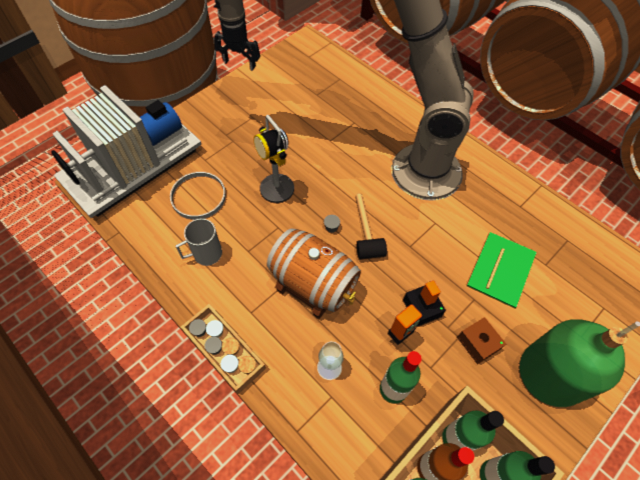

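The top view shows the cask at (316,240), the ring near (313,251), the black dock with a meter at (237,296), a second meter at (228,258) and the lamp at (420,286). The brown dock at (184,307) is a decoy. I'll zoom in on these.

```bash
python3 - <<'E'
import cv2
t=cv2.imread("pics/top0.png")[195:345,205:455]; cv2.imwrite("pics/t1.png",cv2.resize(t,None,fx=3.2,fy=3.2,interpolation=cv2.INTER_CUBIC))
t=cv2.imread("pics/scene0.png")[100:350,240:470]; cv2.imwrite("pics/s1.png",cv2.resize(t,None,fx=2.4,fy=2.4,interpolation=cv2.INTER_CUBIC))
E
```

```text
(no output)
```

View pics/t1.png

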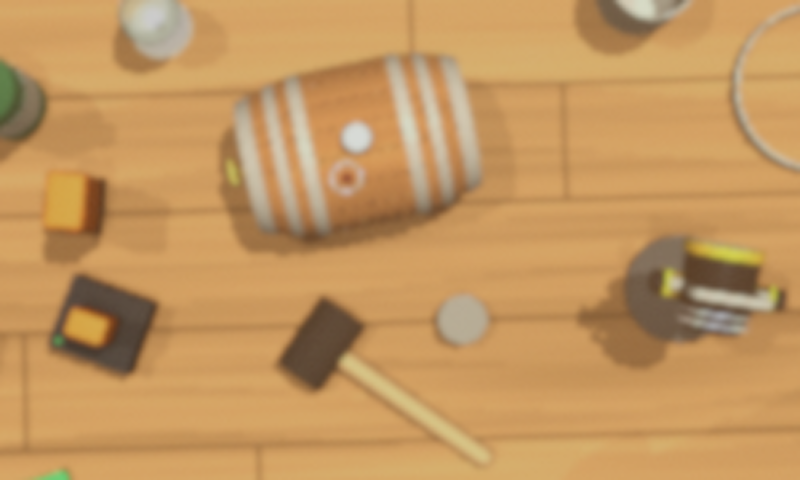

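View pics/s1.png

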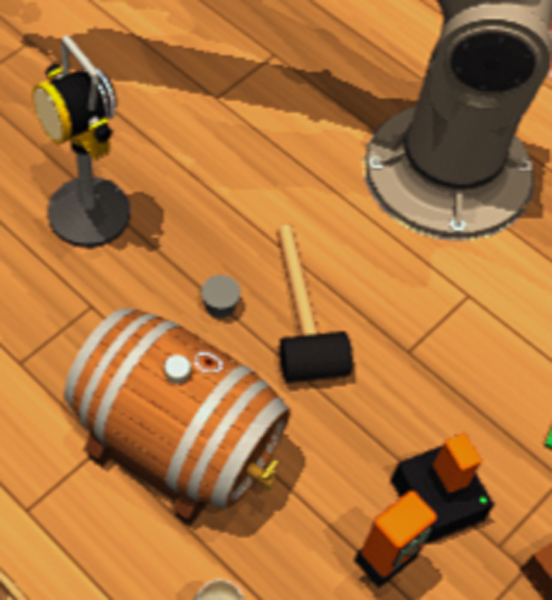

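The smaller meter is in the black dock, and the lamp beam currently points roughly +x. In the zoomed top crop the ring is at (347,177), the bung at (357,137), the lamp foot at (675,288), and the handle bar runs (672,290)–(778,298). In the zoomed scene crop the ring is at (208,362), the bar runs (65,42)–(97,108), and the foot is at (88,212).

```bash
cat > h.py <<'E'
import numpy as np, cv2
from scipy.spatial.transform import Rotation as R
np.set_printoptions(precision=4,suppress=True)
def ray(c,p):
    d=np.linalg.inv(c["K"])@[p[0],p[1],1]; P=c["pose"]; d=P[:3,:3]@d
    return P[:3,3],d/np.linalg.norm(d)
def onz(c,p,z):
    o,d=ray(c,p); return o+d*(z-o[2])/d[2]
def tri(*cp):
    A=np.zeros((3,3));b=np.zeros(3)
    for c,p in cp:
        o,d=ray(c,p);M=np.eye(3)-np.outer(d,d);A+=M;b+=M@o
    x=np.linalg.solve(A,b)
    return x,[np.linalg.norm(np.cross(x-ray(c,p)[0],ray(c,p)[1])) for c,p in cp]
def proj(c,x):
    P=c["pose"];v=c["K"]@(P[:3,:3].T@(np.asarray(x)-P[:3,3]));return v[:2]/v[2]
def tool(o):  # rotation matrix of tool from obs
    w,x,y,z=o["tool_rot"];return R.from_quat([x,y,z,w]).as_matrix()
def delta(o,p,Rt):
    """shift (mm) and turn (units of 5 deg) from pose o to (p,Rt)"""
    R0=tool(o);return (R0.T@(np.asarray(p)-o["eef_pos"])),R.from_matrix(R0.T@Rt).as_rotvec()/np.deg2rad(5)
E
python3 - <<'E'
from h import *
T=np.load("top0.npz");S=np.load("scene0.npz")
t=lambda x,y:(205+x/3.2-.34,195+y/3.2-.34); s=lambda x,y:(240+x/2.4-.3,100+y/2.4-.3)
print("ring",tri((T,t(347,177)),(S,s(208,362))), "bungtop",onz(T,t(357,137),.205),onz(S,s(178,366),.205))
print("foot",onz(T,t(675,288),.012),onz(S,s(89,212),.012))
print("bar a",tri((T,t(672,290)),(S,s(97,108))),"bar b",tri((T,t(778,298)),(S,s(65,42))))
print("bar a z",onz(T,t(668,290),.307),"b",onz(T,t(780,299),.307))
print("bezel",onz(T,t(724,253),.26))
print("dock",[onz(T,t(*p),.055) for p in ((82,275),(157,300),(130,375),(50,345))])
for n,c,z in(("top",T,.15),("scene",S,.15)):
    h=cv2.cvtColor(c["img"],cv2.COLOR_RGB2HSV); m=cv2.inRange(h,(5,190,150 if n=="scene" else 190),(22,255,255))
    k,l,st,ce=cv2.connectedComponentsWithStats(m)
    for i in range(1,k):
        if st[i,4]>40:
            r=cv2.minAreaRect(np.argwhere(l==i)[:,::-1].astype(np.float32)); b=cv2.boxPoints(r)
            print(n,st[i],ce[i],onz(c,ce[i],z),[onz(c,p,z)[:2] for p in b] if .3<onz(c,ce[i],z)[0]<.7 else "")
# cask axis from hoop edge lines: end corners
print("caskends",[onz(T,t(*p),.105+.0) for p in ((236,100),(268,235),(460,58),(482,185))])
E
```

```text
ring (array([0.5426, 0.0498, 0.1793]), [np.float64(0.0012591104511215595), np.float64(0.0012591104511217037)]) bungtop [0.5805 0.0378 0.205 ] [0.5796 0.0408 0.205 ]
foot [ 0.4243 -0.2956  0.012 ] [ 0.4249 -0.2935  0.012 ]
bar a (array([ 0.4267, -0.2533,  0.2621]), [np.float64(0.0019002101091805533), np.float64(0.0019002101091805288)]) bar b (array([ 0.4113, -0.3371,  0.2993]), [np.float64(0.006712571794671375), np.float64(0.0067125717946714325)])
bar a z [ 0.4261 -0.241   0.307 ] b [ 0.4152 -0.3422  0.307 ]
bezel [ 0.4585 -0.3021  0.26  ]
dock [array([0.4552, 0.3296, 0.055 ]), array([0.427 , 0.2518, 0.055 ]), array([0.35  , 0.2814, 0.055 ]), array([0.3833, 0.3641, 0.055 ])]
scene [272 230  27  35 107] [282.1495 246.0561] [ 0.6086 -0.0552  0.15  ] [array([ 0.6665, -0.0471]), array([ 0.5428, -0.0796]), array([ 0.541 , -0.0627]), array([ 0.6644, -0.031 ])]
scene [278 233  29  38 109] [289.6881 250.055 ] [ 0.6021 -0.0314  0.15  ] [array([ 0.6685, -0.0209]), array([ 0.5331, -0.0558]), array([ 0.5315, -0.0399]), array([ 0.6664, -0.0058])]
scene [ 285  237   53   55 1244] [307.1326 264.8087
[... 432 characters left out ...]
053, 0.1213]), array([0.6339, 0.1489])]
scene [424 280  17  16 159] [432.7358 287.4906] [0.4047 0.315  0.15  ] [array([0.4146, 0.2911]), array([0.3821, 0.299 ]), array([0.3993, 0.3404]), array([0.4311, 0.3324])]
scene [395 305  27  23 353] [408.1643 315.9122] [0.5131 0.3217 0.15  ] [array([0.5393, 0.2975]), array([0.4777, 0.3035]), array([0.4861, 0.3456]), array([0.5467, 0.339 ])]
scene [462 317  44  40 569] [483.0123 336.4482] [0.419 0.488 0.15 ] [array([0.4435, 0.4409]), array([0.3707, 0.4504]), array([0.3919, 0.5364]), array([0.4622, 0.5257])]
caskends [array([0.6293, 0.1612, 0.105 ]), array([0.4904, 0.1317, 0.105 ]), array([ 0.6663, -0.0693,  0.105 ]), array([ 0.5354, -0.0877,  0.105 ])]
```

```bash
cat >> h.py <<'E'
def down(yd):  # tool pointing down, tool y at yaw yd deg
    a=np.deg2rad(yd);y=np.array([np.cos(a),np.sin(a),0]);z=np.array([0,0,-1.]);return np.c_[np.cross(y,z),y,z]
E
python3 - <<'E'
from h import *; from station import bot
o=bot.get_obs(); print(delta(o,[.4245,-.2945,.42],down(-6)))
E
```

```text
(array([ 0.256 , -0.2261, -0.2142]), array([ -0.0147,  -0.0073, -11.6918]))
```

Request:
servo_tool --motion '[[[0,0,-0.12,0,0,0,1],[0,0,-0.12,0,0,0,1],[0.06,-0.06,-0.2142,0,0,-3,1],[0.256,-0.2261,-0.2142,0,0,-11.7,1],[0.256,-0.2261,-0.2142,0,0,-11.7,1],[0.256,-0.2261,-0.2142,0,0,-11.7,1],[0.256,-0.2261,-0.2142,0,0,-11.7,1],[0.256,-0.2261,-0.2142,0,0,-11.7,1],[0.256,-0.2261,-0.2142,0,0,-11.7,1],[0.256,-0.2261,-0.2142,0,0,-11.7,1],[0.256,-0.2261,-0.2142,0,0,-11.7,1],[0.256,-0.2261,-0.2142,0,0,-11.7,1],[0.256,-0.2261,-0.2142,0,0,-11.7,1],[0.256,-0.2261,-0.2142,0,0,-11.7,1],[0.256,-0.2261,-0.2142,0,0,-11.7,1],[0.256,-0.2261,-0.2142,0,0,-11.7,1],[0.256,-0.2261,-0.2142,0,0,-11.7,1]]]'

```text
t: 1.57
eef_pos: [0.4238, -0.2958, 0.4199]
tool_rot: [-0.001, 0.744, 0.668, -0.0]
contact_force: [-0.4, 0.0, 0.9]
gripper_width: 1.004
grasp_force: 0.0
```

```bash
python3 - <<'E'
from h import *; from station import bot
print(bot.get_obs()["eef_pos"])
for n in ("wrist","scene"):
    c=bot.read_camera(n); np.savez(n+"1.npz",**c)
    cv2.imwrite(f"pics/{n}1.png",c["img"][:,:,::-1])
E
```

```text
[ 0.4238 -0.2958  0.4199]
```

View pics/wrist1.png

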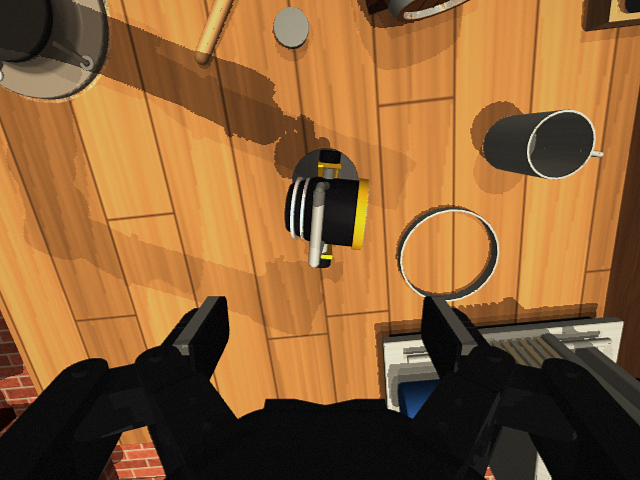

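The wrist view shows the bar from (320,187) to (317,265), the yoke knobs at (330,157) and (327,262), and the bezel edge from (368,180) to (360,248).

```bash
python3 - <<'E'
from h import *
W=np.load("wrist1.npz")
a,b=onz(W,(320,187),.307),onz(W,(317,264),.307);print("bar",a,b,(a+b)/2,b-a, np.rad2deg(np.arctan2(*(a-b)[1::-1])))
for p,z in(((330,157),.232),((327,262),.232),((324,178),.012),((368,180),.265),((361,248),.265),((289,200),.26)): print(p,onz(W,p,z))
S=np.load("scene1.npz");T=np.load("top0.npz")
for x in(a,b,(a+b)/2):print(proj(T,x),proj(np.load("scene0.npz"),x))
E
```

```text
bar [ 0.4224 -0.262   0.307 ] [ 0.4119 -0.3313  0.307 ] [ 0.4171 -0.2967  0.307 ] [-0.0105 -0.0693  0.    ] 81.37227326380743
(330, 157) [ 0.4339 -0.2429  0.232 ]
(327, 262) [ 0.4184 -0.3595  0.232 ]
(324, 178) [ 0.4216 -0.2904  0.012 ]
(368, 180) [ 0.468  -0.2664  0.265 ]
(361, 248) [ 0.4561 -0.3351  0.265 ]
(289, 200) [ 0.3886 -0.2785  0.26  ]
[420.6762 286.3556] [279.0433 131.3855]
[444.7133 289.3409] [265.4386 116.1537]
[432.6922 287.848 ] [272.1701 123.6902]
```

Request:
servo_tool --motion '[[[0,-0.007,0.07,0,0,0.4,1],[0,-0.007,0.11,0,0,0.4,1],[0,-0.007,0.132,0,0,0.4,1],[0,-0.007,0.132,0,0,0.4,1],[0,-0.007,0.132,0,0,0.4,1],[0,-0.007,0.132,0,0,0.4,0],[0,-0.007,0.132,0,0,0.4,0],[0,-0.007,0.132,0,0,0.4,0],[0,-0.007,0.132,0,0,0.4,0],[0,-0.007,0.132,0,0,0.4,0],[0,-0.007,0.132,0,0,0.4,0],[0,-0.007,0.132,0,0,0.4,0],[0,-0.007,0.132,0,0,0.4,0],[0,-0.007,0.132,0,0,0.4,0],[0,-0.007,0.132,0,0,0.4,0],[0,-0.007,0.132,0,0,0.4,0]]]' --grip_force 30

```text
t: 3.0
eef_pos: [0.4176, -0.2939, 0.2885]
tool_rot: [-0.0, 0.754, 0.656, -0.0]
contact_force: [-0.2, -1.0, 0.9]
gripper_width: -0.0
grasp_force: 0.0
```

```bash
python3 - <<'E'
from h import *; from station import bot
w=bot.read_camera("wrist"); s=bot.read_camera("scene");np.savez("scene2.npz",**s);np.savez("wrist2.npz",**w)
a=cv2.resize(w["img"][100:400,180:480],(450,450)); b=cv2.resize(s["img"][70:220,210:330],(360,450))
cv2.imwrite("pics/m2.png",np.hstack([a,b])[:,:800,::-1])
o=bot.get_obs();print(o["eef_pos"],proj(s,o["eef_pos"]),proj(w,o["eef_pos"]))
E
```

```text
[ 0.4175 -0.2939  0.2885] [273.1229 128.9067] [326.2158 277.9944]
```

View pics/m2.png

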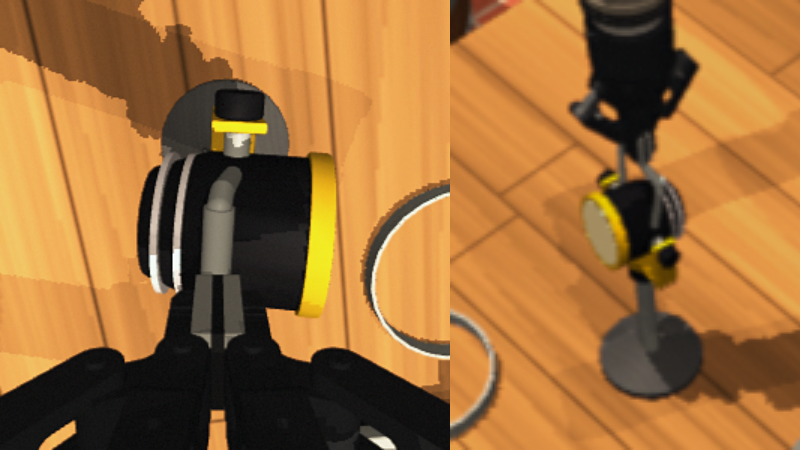

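```bash
python3 - <<'E'
from h import *; from station import bot
o=bot.get_obs();print(o["gripper_width"],o["grasp_force"],o["contact_force"]);w=np.load("wrist2.npz");Rt=tool(o)
cr=lambda p:(p-[180,100])*1.5
for x in(-.011,0,.011):
  for z in(0,-.0187,-.04): print(x,z,cr(proj(w,o["eef_pos"]+Rt@[x,0,z])))
for x in(.011,.033):print("bar at .307",x,[cr(proj(w,o["eef_pos"]+Rt@[x,d,-.0187])) for d in(-.005,.005)])
w1=np.load("wrist1.npz")
for p1,p2 in(((320,187),(328.5,225)),):print(tri((w1,p1),(w,p2)))
E
```

```text
-0.004330341340153445 0.0 [ 0.4596 -1.3634  0.4446]
-0.011 0 [219.3123 293.9954]
-0.011 -0.0187 [219.5135 319.5933]
-0.011 -0.04 [219.8019 356.2841]
0 0 [219.3238 266.9916]
0 -0.0187 [219.5302 290.1691]
0 -0.04 [219.8274 323.5438]
0.011 0 [219.3357 239.012 ]
0.011 -0.0187 [219.5475 259.5642]
0.011 -0.04 [219.854  289.3006]
bar at .307 0.011 [array([204.1887, 259.5736]), array([234.9073, 259.5549])]
bar at .307 0.033 [array([203.5835, 194.5275]), array([235.5863, 194.5042])]
(array([ 0.4222, -0.2653,  0.2841]), [np.float64(0.0005722515425186661), np.float64(0.0005722515425187564)])
```

```bash
python3 - <<'E'
from h import *; from station import bot
o=bot.get_obs();w=np.load("wrist2.npz");Rt=tool(o)
for x in(-.011,.0,.011):
  for z in(0,-.013,-.026,-.04): print(x,z,[proj(w,o["eef_pos"]+Rt@[x,y,z]) for y in(-.0425,.0425)])
c=w["img"]; g=cv2.resize(c[200:340,240:400],(640,560),interpolation=cv2.INTER_CUBIC)
g=cv2.convertScaleAbs(g,alpha=1.6,beta=25); cv2.imwrite("pics/g.png",g[:,:,::-1])
E
```

```text
-0.011 0 [array([250.5788, 296.0381]), array([401.8696, 295.9558])]
-0.011 -0.013 [array([245.2624, 307.53  ]), array([407.3714, 307.447 ])]
-0.011 -0.026 [array([239.1273, 320.7916]), array([413.7208, 320.7086])]
-0.011 -0.04 [array([231.3683, 337.5635]), array([421.7516, 337.482 ])]
0.0 0 [array([249.2444, 278.0402]), array([403.2204, 277.9486])]
0.0 -0.013 [array([243.7296, 288.4397]), array([408.9254, 288.3463])]
0.0 -0.026 [array([237.3481, 300.4736]), array([415.5275, 300.3788])]
0.0 -0.04 [array([229.2506, 315.7435]), array([423.9056, 315.6482])]
0.011 0 [array([247.8619, 259.392 ]), array([404.6201, 259.2906])]
0.011 -0.013 [array([242.1373, 268.6085]), array([410.5398, 268.5039])]
0.011 -0.026 [array([235.4944, 279.3037]), array([417.4099, 279.1961])]
0.011 -0.04 [array([227.0357, 292.9221]), array([426.1585, 292.812 ])]
```

View pics/g.png

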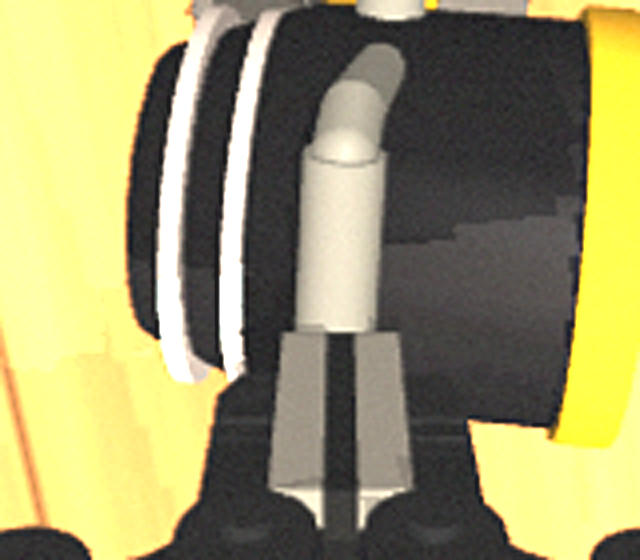

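The closed pads end about 28 mm short of the nominal TCP, which puts them just above the bar. I'll open, go lower and close again.

Request:
servo_tool --motion '[[[0,0,0,0,0,0,1],[0,0,0,0,0,0,1],[0,0,0,0,0,0,1],[0,0,0,0,0,0,1],[0,0,0,0,0,0,1],[0,0,0,0,0,0,1],[0,0,0.012,0,0,0,1],[0,0,0.024,0,0,0,1],[0,0,0.024,0,0,0,1]]]'

```text
t: 3.85
eef_pos: [0.4164, -0.2933, 0.2625]
tool_rot: [-0.002, 0.754, 0.656, -0.001]
contact_force: [0.5, 0.5, -0.0]
gripper_width: 1.003
grasp_force: 0.0
```

Request:
servo_tool --motion '[[[0,0,0,0,0,0,0],[0,0,0,0,0,0,0],[0,0,0,0,0,0,0],[0,0,0,0,0,0,0],[0,0,0,0,0,0,0],[0,0,0,0,0,0,0],[0,0,0,0,0,0,0],[0,0,0,0,0,0,0],[0,0,0,0,0,0,0]]]' --grip_force 30

```text
t: 4.6
eef_pos: [0.4175, -0.2942, 0.2649]
tool_rot: [0.0, 0.755, 0.656, -0.0]
contact_force: [-1.5, -0.1, 4.2]
gripper_width: 0.099
grasp_force: 29.1
```

Request:
servo_tool --motion '[[[0,0.0035,0,0,0,0,0],[0.0005,0.007,0,0,0,0,0],[0.0005,0.007,0,0,0,-1,0],[0.0005,0.007,0,0,0,-2,0],[0.0005,0.007,0,0,0,-3,0],[0.0005,0.007,0,0,0,-4,0],[0.0005,0.007,0,0,0,-5,0],[0.0005,0.007,0,0,0,-6,0],[0.0005,0.007,0,0,0,-7,0],[0.0005,0.007,0,0,0,-8,0],[0.0005,0.007,0,0,0,-9,0],[0.0005,0.007,0,0,0,-10,0],[0.0005,0.007,0,0,0,-11,0],[0.0005,0.007,0,0,0,-12,0],[0.0005,0.007,0,0,0,-13,0],[0.0005,0.007,0,0,0,-14,0],[0.0005,0.007,0,0,0,-15,0],[0.0005,0.007,0,0,0,-15.8,0],[0.0005,0.007,0,0,0,-15.8,0]]]'

```text
t: 6.18
eef_pos: [0.4211, -0.2944, 0.2645]
tool_rot: [-0.003, 0.164, 0.987, -0.0]
contact_force: [-13.2, 3.1, 10.6]
gripper_width: 0.104
grasp_force: 30.2
```

```bash
python3 - <<'E'
from h import *; from station import bot
o=bot.get_obs();print(o["q"],o["torque"],delta(o,[.4279,-.2845,.2644],down(71.1)))
E
```

```text
[ 0.8853  0.1931 -0.4545  1.8347  0.0951  1.1412  1.6398] [0.5199 2.6719 0.0061] (array([-0.0032,  0.0116,  0.0001]), array([-0.0153, -0.0762,  0.0114]))
```

Request:
servo_tool --motion '[[[0.0035,0.004,0,0,0,0,0],[0.0035,0.008,0,0,0,0,0],[0.0035,0.0115,0,0,0,0,0],[0.0035,0.0115,0,0,0,0,0],[0.0035,0.0115,0,0,0,0,0],[0.0035,0.0115,0,0,0,0,0]]]'

```text
t: 6.68
eef_pos: [0.4252, -0.2826, 0.2639]
tool_rot: [0.0, 0.165, 0.986, 0.0]
contact_force: [2.1, -4.2, -7.2]
gripper_width: 0.102
grasp_force: 29.2
```

```bash
python3 - <<'E'
from h import *; from station import bot
o=bot.get_obs();print(o["eef_pos"],o["contact_force"])
for n in("top","scene"):
    c=bot.read_camera(n);np.savez(n+"3.npz",**c)
    p=np.load(n+"0.npz")["img"].astype(int).sum(2);d=(c["img"].astype(int).sum(2)-p)
    q=np.round(proj(c,[.5425,.05,.18])).astype(int);print(n,q)
    sub=d[q[1]-60:q[1]+60:6,q[0]-60:q[0]+60:6];print(sub)
T=np.load("top3.npz")["img"][195:345,205:455];S=np.load("scene3.npz")["img"][80:320,230:390]
cv2.imwrite("pics/m3.png",np.hstack([cv2.resize(T,(500,300),interpolation=cv2.INTER_CUBIC),cv2.resize(S,(300,450))[150:450]])[:,:,::-1])
E
```

```text
[ 0.4252 -0.2826  0.2639] [ 2.0762 -4.2197 -7.1925]
top [313 250]
[[  0  -1   0   0   1  -3   2   2   1   0  -2  -1   0   0  -2   1  -2   0
    4   0]
 [ -1  -1   0  -1   0   1  -2   1   1   2  -1  -3   0   0   0   0   2   1
   -1   2]
 [  0   2   0   0  -3   0  -2  -2   2   0   0  -3   0   1   1   2   2  -2
    1  -1]
 [ -1  -1  -1   2   0  -3   0  -4   0   3  -2   0   1   1   0   0   1   2
    1   0]
 [  2   1  -2  -2   1   1   0   3  -2  -2   4   1   0   0  -1   0   2   2
    1  -2]
 [  0   0  -1  -3   2   0   0  -3   1   2   1   0   0  -1  -1  -2  -1   0
   -1   0]
 [  3   1  -1   3   1   1   1   1   1  -1   1   0   4  -2   1  -3   1  -4
   -1  -1]
 [  1   1  -1   0   1  -2   0   1   0  -2   0   2   0   1   1  -2  -2  -1
   -1   0]
 [  0   2   1  -2   2   2   3  -2   0   1  -1   1   2   0  -2   0   1  -4
    1  -2]
 [  0   2   0   0   0   0  -1   0  -1   2  -1  -3   1   0  -2   1   4  -1
    0   1]
 [  0  -2   0  -1   1   0  -1   0  -1  -2  -4   4   0  -1   2  -1   1   2
   -1  -2]
 [  0   2   1   0   0  -2   0   0   2   0   0  -1  -3   0   0   0  -3  -2
   -1  -1]
 [ -3   3  -1 
[... 2083 characters left out ...]
7    4    7    6    6    6    6    5
     3    7    7    6    5    6]
 [   5    4    3    6    7    0    5    4    0    9    9    8    7    7
     7    0    6    8    6    8]
 [   3    6    1    2    4    6    3    6    4    7    7    8    3    8
     4    5    2    2    5    4]
 [   6    6    2    1    1    5    7    2    7    5    7    3    6    6
     0    4    4    6    7    6]
 [   4    5    5    5    3    0    3    7    6    5   10    6    8    4
     1    2    2    6    6    1]
 [   3    5    6    7    6    1    2    1    8    6    3    7    3    6
     8    3    5    2    8    1]
 [   4    6    3    3    4    7    6    2    5    5    1    4    3    6
     2    9    6    5    5    5]]
```

View pics/m3.png

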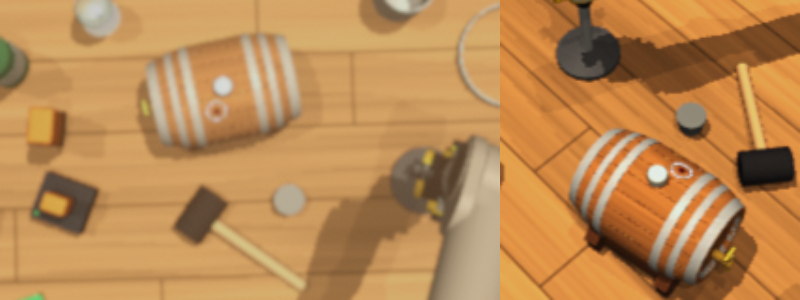

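The beam spot isn't rendered, so I'll aim by geometry. First I need an accurate swivel axis, fitted from the round foot.

```bash
cat > foot.py <<'E'
from h import *
from scipy.optimize import least_squares
def fit(n,z,f=lambda x,y:True):
    c=np.load(n+".npz");h=cv2.cvtColor(c["img"],cv2.COLOR_RGB2HSV)
    u=proj(c,[.4245,-.295,z]);m=cv2.inRange(h,(0,0,20),(179,75,130))
    yy,xx=np.mgrid[:480,:640];P=np.array([onz(c,(x,y),z)[:2] for y,x in np.argwhere(m>0) if np.hypot(x-u[0],y-u[1])<70])
    P=P[np.hypot(*(P-[.4245,-.295]).T)<.075]
    # outermost point per bearing
    b=np.degrees(np.arctan2(P[:,1]+.295,P[:,0]-.4245));r=np.hypot(*(P-[.4245,-.295]).T)
    E=np.array([P[k][np.argmax(r[k])] for a in range(-180,180,8) if (k:=(b>=a)&(b<a+8)).any()])
    s=least_squares(lambda v:np.hypot(*(E-v[:2]).T)-v[2],[.4245,-.295,.058],loss="soft_l1",f_scale=.001)
    res=np.hypot(*(E-s.x[:2]).T)-s.x[2]
    print(n,z,len(P),s.x,"inl",(abs(res)<.002).sum(),len(E))
for n in("top0","scene0","scene3","wrist1"):
    for z in(.006,.014):fit(n,z)
E
python3 foot.py
```

```text
top0 0.006 79 [ 0.4209 -0.3022  0.0515] inl 10 18
top0 0.014 79 [ 0.4206 -0.3003  0.0512] inl 9 18
scene0 0.006 747 [ 0.4208 -0.2987  0.0559] inl 37 45
scene0 0.014 755 [ 0.4246 -0.2941  0.0555] inl 38 45
scene3 0.006 749 [ 0.4207 -0.2985  0.0558] inl 35 45
scene3 0.014 757 [ 0.4244 -0.2938  0.0556] inl 37 45
wrist1 0.006 2236 [ 0.4221 -0.3066  0.0628] inl 25 43
wrist1 0.014 2284 [ 0.4217 -0.3065  0.0629] inl 24 43
```

```bash
python3 - <<'E'
from h import *
w=np.load("wrist2.npz");y0=np.array([.990,-.139]);x0=np.array([.139,.99])
for nm,p,z in(("bar",(325,257.5),.307),("bar2",(325.5,240),.307),("knob",(339.3,170),.232),("yoke",(339.5,184),.232),("cyl",(338,190),.232),("knob@.24",(339.3,170),.247)):
    a=onz(w,p,z)[:2];print(nm,a,"along beam",a@y0,"lat",a@x0)
for P in((.4245,-.2945),(.4225,-.297)):print(np.array(P)@y0)
w=np.load("wrist1.npz")
for nm,p,z in(("k1",(330,157),.232),("k2",(327,262),.232),("bar",(318.5,225),.307)):print(nm,onz(w,p,z)[:2]@y0)
E
```

```text
bar [ 0.4195 -0.275 ] along beam 0.4535574204970817 lat -0.21391099030905392
bar2 [ 0.421  -0.2663] along beam 0.45379529165731053 lat -0.20507231877733267
knob [ 0.4337 -0.2425] along beam 0.46310987259901054 lat -0.17981841025151662
yoke [ 0.4327 -0.2518] along beam 0.46336248808762925 lat -0.18913168548482703
cyl [ 0.4312 -0.2557] along beam 0.46239556639378765 lat -0.1931940492330441
knob@.24 [ 0.4333 -0.241 ] along beam 0.46247179565226676 lat -0.17834107258977508
0.4611905
0.459558
k1 0.4633225055335884
k2 0.46419492106755283
bar 0.4541903111792345
```

Request:
servo_tool --motion '[[[0,0,0,0,0,0,1],[0,0,0,0,0,0,1],[0,0,0,0,0,0,1],[0,0,0,0,0,0,1],[0,0,0,0,0,0,1],[0,0,0,0,0,0,1],[0,0,-0.03,0,0,0,1],[0,0,-0.06,0,0,0,1],[-0.02,0,-0.086,0,0,0,1],[-0.02,0,-0.086,0,0,0,1],[-0.02,0,-0.086,0,0,0,1],[-0.02,0,-0.086,0,0,0,1]]]'

```text
t: 7.78
eef_pos: [0.4435, -0.2886, 0.3497]
tool_rot: [-0.001, 0.165, 0.986, 0.0]
contact_force: [0.2, 0.2, -0.3]
gripper_width: 1.001
grasp_force: 0.0
```

```bash
python3 - <<'E'
from h import *; from station import bot
for n in("wrist","scene"):
    c=bot.read_camera(n);np.savez(n+"4.npz",**c)
W=np.load("wrist4.npz");S=np.load("scene4.npz")
u=proj(W,[.424,-.297,.26]).astype(int);v=proj(S,[.424,-.297,.25]).astype(int);print(u,v,bot.get_obs()["tool_rot"])
a=W["img"][u[1]-100:u[1]+100,u[0]-100:u[0]+100];b=S["img"][v[1]-30:v[1]+30,v[0]-20:v[0]+20]
m=np.hstack([cv2.resize(a,(500,500),interpolation=cv2.INTER_CUBIC),cv2.resize(b,(300,450),interpolation=cv2.INTER_CUBIC)[:500] if 0 else cv2.copyMakeBorder(cv2.resize(b,(300,450),interpolation=cv2.INTER_CUBIC),0,50,0,0,0)])
cv2.imwrite("pics/m4.png",cv2.convertScaleAbs(m,alpha=1.3,beta=15)[:,:,::-1])
E
```

```text
[307 214] [271 138] [-0.0012  0.1647  0.9863  0.0004]
```

View pics/m4.png

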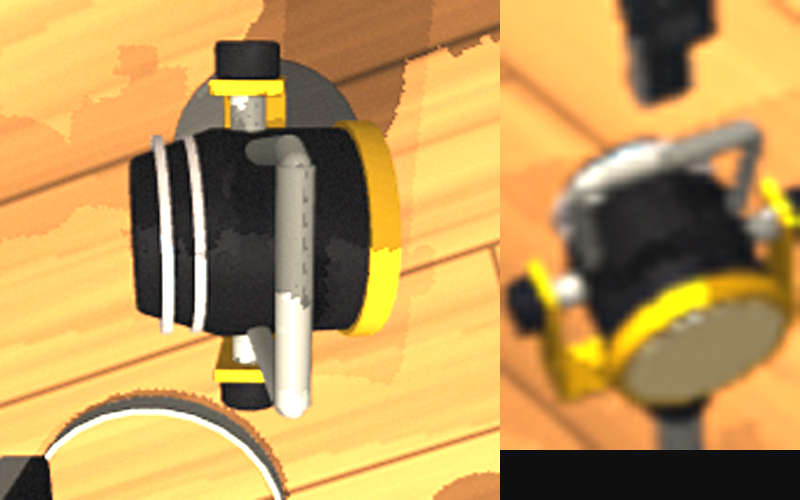

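Clear view: the bar runs (294,160)–(293,395) in the left crop, and the knob axis runs from (248,62)/(249,110) to (245,348)/(245,395).

```bash
python3 - <<'E'
from h import *
W=np.load("wrist4.npz");f=lambda x,y:(207+x/2.5-.3,114+y/2.5-.3)
r=np.deg2rad(71);yb=np.array([np.cos(r),np.sin(r)]);xb=np.array([-yb[1],yb[0]])
pr=lambda n,q,z:print(n,onz(W,f(*q),z)[:2],"beam",onz(W,f(*q),z)[:2]@yb,"lat",onz(W,f(*q),z)[:2]@xb)
A,B=onz(W,f(294,160),.3055),onz(W,f(293,395),.3055);print("bar yaw-90",np.degrees(np.arctan2(*(A-B)[1::-1]))-90,(A+B)/2)
for q in((294,160),(293.5,280),(293,395)):pr("bar",q,.3055)
for q in((248,62),(247,88),(249,110),(245,348),(242,375),(246,395)):pr("knob",q,.232)
# bezel front edge silhouettes (extreme sides)
A,B=onz(W,f(248,75),.232),onz(W,f(244,384),.232);print("knob yaw-90",np.degrees(np.arctan2(*(A-B)[1::-1]))-90,"mid",(A+B)/2)
E
```

```text
bar yaw-90 70.72663237581264 [ 0.4261 -0.2834  0.3055]
bar [ 0.3956 -0.2727] beam -0.1290723244738745 lat -0.46284344185557563
bar [ 0.4254 -0.2831] beam -0.12922014170144516 lat -0.4944165099643068
bar [ 0.4565 -0.294 ] beam -0.12938032646094955 lat -0.5273978311551257
knob [ 0.3686 -0.2795] beam -0.1443165214782151 lat -0.43951164532607645
knob [ 0.3763 -0.2827] beam -0.14478987160135304 lat -0.44782598214224617
knob [ 0.3832 -0.2845] beam -0.144239876505195 lat -0.45497795045700357
knob [ 0.4626 -0.3149] beam -0.1471014311824893 lat -0.5399170879862559
knob [ 0.4722 -0.3195] beam -0.148401305542625 lat -0.5505233442719702
knob [ 0.4802 -0.3209] beam -0.14706055971559434 lat -0.5585221680369922
knob yaw-90 69.26791445078624 mid [ 0.4241 -0.3005  0.232 ]
```

Request:
servo_tool --motion '[[[0.018,-0.001,0.03,0,0,-0.06,1],[0.018,-0.001,0.06,0,0,-0.06,1],[0.018,-0.001,0.086,0,0,-0.06,1],[0.018,-0.001,0.086,0,0,-0.06,1],[0.018,-0.001,0.086,0,0,-0.06,0],[0.018,-0.001,0.086,0,0,-0.06,0],[0.018,-0.001,0.086,0,0,-0.06,0],[0.018,-0.001,0.086,0,0,-0.06,0],[0.018,-0.001,0.086,0,0,-0.06,0],[0.018,-0.001,0.086,0,0,-0.06,0],[0.018,-0.001,0.086,0,0,-0.06,0],[0.018,-0.001,0.086,0,0,-0.06,0],[0.018,-0.003,0.086,0,0,-0.06,0],[0.018,-0.005,0.086,0,0,-0.06,0],[0.018,-0.007,0.086,0,0,-0.06,0],[0.018,-0.007,0.086,0,0,-0.06,0],[0.018,-0.007,0.086,0,0,-0.06,0],[0.018,-0.007,0.086,0,0,-0.06,0]]]'

```text
t: 9.38
eef_pos: [0.4256, -0.2881, 0.2659]
tool_rot: [0.001, 0.162, 0.987, 0.001]
contact_force: [-2.2, 5.7, 10.5]
gripper_width: 0.103
grasp_force: 29.9
```

```bash
python3 - <<'E'
from h import *; from station import bot
o=bot.get_obs();print(delta(o,[.4273,-.2902,.264],down(71.3)),o["gripper_width"])
E
```

```text
(array([-0.0023, -0.0014,  0.0019]), array([0.0189, 0.0113, 0.02  ])) 0.10285153846329807
```

Request:
servo_tool --motion '[[[0,-0.0015,0,0,0,0,0],[0,-0.0015,0,0,0,0,0],[0,-0.0015,0,0,0,0,0]]]'

```text
t: 9.63
eef_pos: [0.4251, -0.2896, 0.2659]
tool_rot: [0.001, 0.162, 0.987, 0.001]
contact_force: [-2.6, 6.5, 11.4]
gripper_width: 0.102
grasp_force: 30.0
```

```bash
python3 - <<'E'
from h import *; from station import bot
o=bot.get_obs();print(delta(o,[.4273,-.2902,.264],down(71.3)),o["gripper_width"])
E
```

```text
(array([-0.0022,  0.0002,  0.0019]), array([0.0178, 0.0124, 0.0194])) 0.1022494342709999
```

Request:
servo_tool --motion '[[[0,0,0,0,0,0,1],[0,0,0,0,0,0,1],[0,0,0,0,0,0,1],[0,0,0,0,0,0,1],[0,0,0,0,0,0,1],[0,0,0,0,0,0,1],[0,0,-0.03,0,0,0,1],[0,0,-0.06,0,0,0,1],[-0.02,0,-0.086,0,0,0,1],[-0.02,0,-0.086,0,0,0,1],[-0.02,0,-0.086,0,0,0,1],[-0.02,0,-0.086,0,0,0,1]]]'

```text
t: 10.63
eef_pos: [0.4426, -0.2973, 0.3496]
tool_rot: [-0.001, 0.162, 0.987, 0.0]
contact_force: [-0.8, 0.2, -1.2]
gripper_width: 0.997
grasp_force: 0.0
```

```bash
python3 - <<'E'
from h import *; from station import bot
c=bot.read_camera("wrist");np.savez("wrist5.npz",**c);np.savez("scene5.npz",**bot.read_camera("scene"))
r=np.deg2rad(71);yb=np.array([np.cos(r),np.sin(r)])
for n in("wrist4","wrist5"):
    c=np.load(n+".npz");h=cv2.cvtColor(c["img"],cv2.COLOR_RGB2HSV).astype(int);pts=[]
    b0=proj(c,[.4261,-.2834,.3055] if n=="wrist4" else [.4255,-.2896,.306]);print(n,b0)
    for y in range(int(b0[1])-35,int(b0[1])+36,5):
        xs=np.array([x for x in range(int(b0[0])-16,int(b0[0])+17) if h[y,x,1]<60 and h[y,x,2]>85])
        if len(xs)>6: pts.append((np.median(xs),y)) ;print(y,xs.min(),xs.max(),end="; ")
    p=np.array([onz(c,q,.3058)[:2] for q in pts]);v=np.linalg.svd(p-p.mean(0))[2][0];print("\nbeam",p@yb.T,"yaw",np.degrees(np.arctan2(v[1],v[0]))-90)
    # yellow knob yoke bits
    u=proj(c,[.424,-.30,.232]);m=cv2.inRange(h.astype(np.uint8),(20,150,120),(34,255,255));k,l,s,ce=cv2.connectedComponentsWithStats(m)
    for i in range(1,k):
        if s[i,4]>30 and np.hypot(*(ce[i]-u))<90:print(s[i],ce[i],onz(c,ce[i],.232)[:2]@yb)
E
```

```text
wrist4 [324.0778 226.7692]
191 319 331; 196 319 331; 201 319 331; 206 318 331; 211 319 331; 216 319 331; 221 319 331; 226 318 331; 231 317 331; 236 317 331; 241 317 330; 246 308 330; 251 308 330; 256 308 330; 261 311 330; 
beam [-0.1286 -0.1286 -0.1286 -0.129  -0.1286 -0.1286 -0.1286 -0.129  -0.1293
 -0.1296 -0.1296 -0.13   -0.1303 -0.131  -0.1307] yaw -111.80858205050626
[290 146  31  19 302] [308.2285 152.3576] -0.1425543792988618
[343 164  24  84 955] [358.423  206.6063] -0.09916767119605355
[293 262  20   5  95] [302.0105 264.0421] -0.1497865788222994
wrist5 [327.8898 226.2038]
191 322 335; 196 322 334; 201 322 334; 206 322 334; 211 322 334; 216 322 334; 221 322 334; 226 321 334; 231 321 334; 236 320 332; 241 320 333; 246 311 333; 251 311 333; 256 311 333; 261 320 333; 
beam [-0.1351 -0.1354 -0.1354 -0.1353 -0.1353 -0.1353 -0.1352 -0.1355 -0.1355
 -0.1365 -0.1361 -0.1375 -0.1378 -0.1381 -0.136 ] yaw -111.94858822322044
[301 143  30  20 321] [316.8318 150.0031] -0.14415764704889045
[355 162  21  85 993] [367.2679 205.0926] -0.10004628527394169
[302 259  16   6  78] [309.3205 261.9744] -0.15128896226238006
```

Bar is on target (beam coordinate −0.1354), so the tilt is about 8.1° and the yaw about 71°. Next is the meter.

```bash
python3 - <<'E'
from h import *; from station import bot
o=bot.get_obs();T=np.load("top0.npz")
h=cv2.cvtColor(T["img"],cv2.COLOR_RGB2HSV);m=cv2.inRange(h,(5,150,180),(25,255,255));m[:280]=0;m[312:]=0;m[:,:215]=0;m[:,250:]=0
k,l,s,ce=cv2.connectedComponentsWithStats(m)
for i in range(1,k):
    if s[i,4]>20:print(s[i],onz(T,ce[i],.15),cv2.minAreaRect(np.argwhere(l==i)[:,::-1].astype(np.float32)))
for p,y in(([.50,-.1,.42],25),([.50,.1,.42],0),([.404,.30,.36],-21)):print(delta(o,p,down(y)))
E
```

```text
[226 292  12  10  94] [0.4039 0.3116 0.15  ] ((231.6500244140625, 296.54998779296875), (11.700427055358887, 8.221921920776367), 18.434947967529297)
(array([ 0.0084,  0.2054, -0.0708]), array([-0.0081, -0.0295,  9.2668]))
(array([ 0.0724,  0.3949, -0.0706]), array([-0.0148, -0.0281, 14.2668]))
(array([ 0.2272,  0.5536, -0.0101]), array([-0.0206, -0.0261, 18.4668]))
```

Request:
servo_tool --motion '[[[0,0.02,-0.035,0,0,1,0.7],[0.002,0.055,-0.055,0,0,2.3,0.7],[0.004,0.095,-0.07,0,0,3.7,0.7],[0.006,0.135,-0.07,0,0,5.1,0.7],[0.008,0.17,-0.07,0,0,6.5,0.7],[0.01,0.205,-0.07,0,0,7.9,0.7],[0.022,0.24,-0.07,0,0,9.3,0.7],[0.034,0.28,-0.07,0,0,10.7,0.7],[0.046,0.315,-0.07,0,0,12,0.7],[0.058,0.355,-0.07,0,0,13.3,0.7],[0.072,0.395,-0.07,0,0,14.5,0.7],[0.1,0.42,-0.06,0,0,15.5,0.7],[0.13,0.45,-0.05,0,0,16.5,0.7],[0.16,0.48,-0.04,0,0,17.5,0.7],[0.19,0.51,-0.03,0,0,18.4,0.7],[0.227,0.553,-0.01,0,0,18.4,0.7],[0.227,0.553,-0.01,0,0,18.4,0.7],[0.227,0.553,-0.01,0,0,18.4,0.7],[0.227,0.553,-0.01,0,0,18.4,0.7]]]'

```text
t: 12.32
eef_pos: [0.4016, 0.3016, 0.3588]
tool_rot: [-0.001, 0.82, 0.572, -0.002]
contact_force: [0.3, -1.4, 0.1]
gripper_width: 0.705
grasp_force: 0.0
```

```bash
python3 - <<'E'
from h import *; from station import bot
o=bot.get_obs();print(o["q"],o["eef_pos"]);c=bot.read_camera("wrist");np.savez("wrist6.npz",**c)
h=cv2.cvtColor(c["img"],cv2.COLOR_RGB2HSV);m=cv2.inRange(h,(5,180,60),(20,255,255));print(proj(c,[.404,.309,.15]))
k,l,s,ce=cv2.connectedComponentsWithStats(m)
for i in range(1,k):
    if s[i,4]>300:
        q=np.argwhere(l==i)[:,::-1].astype(np.float32);b=cv2.boxPoints(cv2.minAreaRect(q));print(s[i],ce[i],onz(c,ce[i],.15)[:2],[onz(c,p,.15)[:2] for p in b])
cv2.imwrite("pics/w6.png",cv2.resize(c["img"][60:420,100:540],(733,600))[:,:,::-1])
E
```

```text
[-0.0022  0.1557 -0.8511  1.6996  0.1182  1.3432 -1.2276] [0.4016 0.3016 0.3588]
[325.775  196.3122]
[ 215   16   79   91 5062] [254.9621  59.3157] [0.385  0.4663] [array([0.3603, 0.5092]), array([0.4269, 0.4939]), array([0.4099, 0.4176]), array([0.3385, 0.4334])]
[ 391  118   80   54 3071] [432.1648 145.1898] [0.5328 0.3216] [array([0.4923, 0.3512]), array([0.5733, 0.3385]), array([0.5724, 0.2907]), array([0.4882, 0.3031])]
[313 170  25  40 960] [325.0823 189.8792] [0.4058 0.3162] [array([0.4009, 0.3418]), array([0.4261, 0.3325]), array([0.4111, 0.2906]), array([0.385 , 0.3002])]
[ 428  232  100   59 3071] [478.0847 261.9723] [0.55   0.1692] [array([0.501 , 0.2256]), array([0.6123, 0.1882]), array([0.601 , 0.1131]), array([0.4833, 0.1523])]
[ 434  255  113   62 1460] [498.0459 297.3123] [0.5632 0.1136] [array([0.4846, 0.1388]), array([0.6247, 0.1526]), array([0.6334, 0.1028]), array([0.4891, 0.0862])]
[ 438  274  121   61 1099] [507.5023 317.1583] [0.5689 0.0813] [array([0.4852, 0.1123]), array([0.6355, 0.121 ]), array([0.643 , 0.0691]), array([0.4879, 0.0577])]
[ 507  293   79   90 2572] [558.0669 340.4907] [0.6244 0.0239] [array([0.5611, 0.0447]), array([0.6431, 0.0907]), array([ 0.6854, -0.0039]), array([ 0.6012, -0.0575])]
[  0 378  35  60 533] [ 19.4822 404.8668] [-0.1069  0.1796] [array([-0.1113,  0.2267]), array([-0.0844,  0.2303]), array([-0.1045,  0.1315]), array([-0.1333,  0.1267])]
[  0 398  20  61 742] [  7.345  429.4164] [-0.1505  0.1481] [array([-0.1255,  0.1992]), array([-0.1002,  0.1899]), array([-0.1678,  0.0958]), array([-0.1948,  0.1057])]
```

View pics/w6.png

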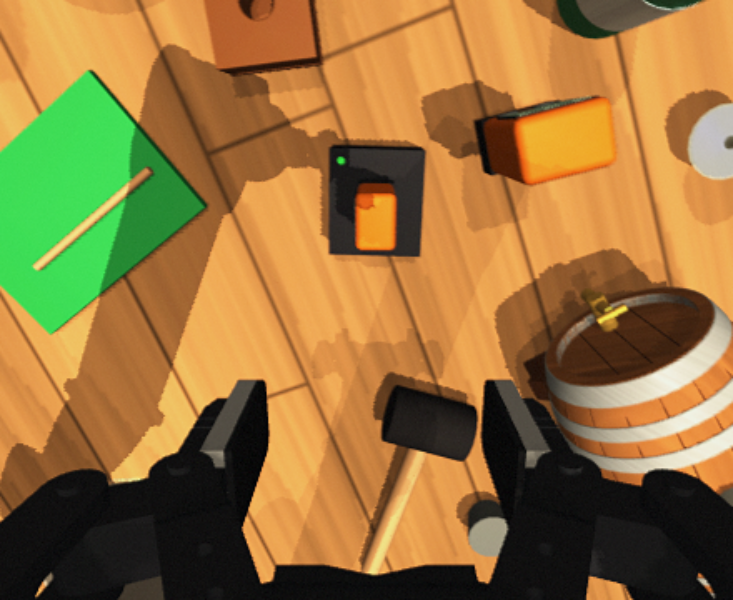

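The meter's top is centred at about (0.4045, 0.312) and already lined up with the tool. Going down on it.

Request:
servo_tool --motion '[[[0.011,-0.001,0.03,0,0,0,0.7],[0.011,-0.001,0.07,0,0,0,0.7],[0.011,-0.001,0.11,0,0,0,0.7],[0.011,-0.001,0.15,0,0,0,0.7],[0.011,-0.001,0.18,0,0,0,0.7],[0.011,-0.001,0.21,0,0,0,0.7],[0.011,-0.001,0.24,0,0,0,0.7],[0.011,-0.001,0.265,0,0,0,0.7],[0.011,-0.001,0.28,0,0,0,0.7],[0.011,-0.001,0.28,0,0,0,0.7],[0.011,-0.001,0.28,0,0,0,0.7]]]'

```text
t: 13.28
eef_pos: [0.4086, 0.3079, 0.08]
tool_rot: [0.0, 0.823, 0.568, -0.001]
contact_force: [0.7, 0.8, 0.4]
gripper_width: 0.698
grasp_force: 0.0
```

Request:
servo_tool --motion '[[[0,0,0,0,0,0,0.5],[0,0,0,0,0,0,0.4],[0,0,0,0,0,0,0.3],[0,0,0,0,0,0,0.2],[0,0,0,0,0,0,0],[0,0,0,0,0,0,0],[0,0,0,0,0,0,0],[0,0,0,0,0,0,0],[0,0,0,0,0,0,0]]]' --grip_force 40

```text
t: 14.03
eef_pos: [0.4078, 0.3104, 0.0814]
tool_rot: [-0.0, 0.822, 0.569, 0.0]
contact_force: [-4.2, 0.9, 6.6]
gripper_width: 0.327
grasp_force: 40.3
```

Request:
servo_tool --motion '[[[0,0,-0.01,0,0,0,0],[0,0,-0.02,0,0,0,0],[0,0,-0.04,0,0,0,0],[0,0,-0.06,0,0,0,0],[0,0,-0.09,0,0,0,0],[0,0,-0.13,0,0,0,0],[0,0,-0.17,0,0,0,0],[0,0,-0.21,0,0,0,0],[0,0,-0.25,0,0,0,0],[0,0,-0.27,0,0,0,0],[0,0,-0.27,0,0,0,0],[0,0,-0.27,0,0,0,0]]]'

```text
t: 15.03
eef_pos: [0.4083, 0.3097, 0.352]
tool_rot: [0.001, 0.823, 0.569, 0.001]
contact_force: [-0.0, -0.2, -2.5]
gripper_width: 0.317
grasp_force: 39.7
```

```bash
cat >> h.py <<'E'
# stave normal and tool attitude for the meter
cy=np.array([-.179,.984,0]);rad=np.array([-.984,-.179,0])
n=np.sin(np.deg2rad(25))*rad+np.cos(np.deg2rad(25))*np.array([0,0,1.])
def aim(yd):
    D=down(yd);return R.align_vectors([-n],[[0,0,-1.]])[0].as_matrix()@D
E
python3 - <<'E'
from h import *; from station import bot
o=bot.get_obs();print(o["gripper_width"],o["grasp_force"],o["contact_force"])
w,x,y,z=o["tool_rot"];yd=2*np.degrees(np.arctan2(y,x))-90;print(yd)
C=np.array([.5425,.05,.18])
for h in(.12,.05):
    d,r=delta(o,C+n*(h+.0634),aim(yd));print(d,r)
# meter tilt from the scene camera: long edges of orange blob
c=bot.read_camera("scene");np.savez("scene7.npz",**c)
g=cv2.cvtColor(c["img"],cv2.COLOR_RGB2HSV);m=cv2.inRange(g,(4,170,60),(20,255,255));u=proj(c,o["eef_pos"]+[0,0,.02]);k,l,s,ce=cv2.connectedComponentsWithStats(m)
for i in range(1,k):
    if s[i,4]>60 and np.hypot(*(ce[i]-u))<60:print(u,s[i],ce[i])
E
```

```text
0.31652096995342216 39.74130570888519 [-0.0432 -0.2047 -2.4755]
-20.688297669215032
[-0.2355  0.1508  0.0058] [-4.2567  2.5549 -0.0005]
[-0.2204  0.176   0.0693] [-4.2567  2.5549 -0.0005]
```

Request:
servo_tool --motion '[[[-0.02,0.013,0,0,0,0,0],[-0.045,0.03,0,-0.4,0.25,0,0],[-0.075,0.05,0,-0.9,0.55,0,0],[-0.105,0.07,0,-1.4,0.85,0,0],[-0.135,0.088,0,-2,1.2,0,0],[-0.165,0.107,0,-2.6,1.55,0,0],[-0.195,0.126,0.003,-3.2,1.9,0,0],[-0.22,0.141,0.005,-3.8,2.3,0,0],[-0.2355,0.151,0.006,-4.257,2.555,0,0],[-0.23,0.16,0.03,-4.257,2.555,0,0],[-0.2205,0.176,0.069,-4.257,2.555,0,0],[-0.2205,0.176,0.069,-4.257,2.555,0,0],[-0.2205,0.176,0.069,-4.257,2.555,0,0],[-0.2205,0.176,0.069,-4.257,2.555,0,0],[-0.2205,0.176,0.069,-4.257,2.555,0,0]]]'

```text
t: 16.33
eef_pos: [0.4949, 0.0414, 0.2824]
tool_rot: [0.089, 0.803, 0.556, 0.196]
contact_force: [0.3, -0.7, -1.0]
gripper_width: 0.322
grasp_force: 40.7
```

```bash
python3 - <<'E'
from h import *; from station import bot
o=bot.get_obs();C=np.array([.5425,.05,.18]);print(o["q"],o["contact_force"],o["contact_force"]@n,o["grasp_force"],np.degrees(np.arccos(-tool(o)[:,2]@n)),delta(o,C+n*(.0634+.05),aim(-20.7)))
for nm in("wrist","scene","top"):
    c=bot.read_camera(nm);np.savez(nm+"8.npz",**c);g=cv2.cvtColor(c["img"],cv2.COLOR_RGB2HSV);u=proj(c,C);print(nm,"ring px",u)
    ft=o["eef_pos"]+tool(o)@[0,0,.0634];print(" foot px",proj(c,ft))
    x0,y0=np.round(u).astype(int)
    for tag,m in(("white",cv2.inRange(g,(0,0,150),(179,90,255))),("red",cv2.inRange(g,(0,120,20),(6,255,150))|cv2.inRange(g,(165,80,20),(179,255,150))),("orange",cv2.inRange(g,(5,200,150),(16,255,255)))):
        k,l,s,ce=cv2.connectedComponentsWithStats(m)
        for i in range(1,k):
            if 4<s[i,4]<3000 and np.hypot(*(ce[i]-u))<(45 if nm=="wrist" else 15):print(" ",tag,s[i],ce[i])
E
```

```text
[ 0.3589 -0.1125 -0.5211  2.1667 -0.099   0.64   -0.4656] [ 0.271  -0.7142 -0.9661] -0.9343006437442412 40.68926274776459 nan (array([ 0.0003,  0.0005, -0.0001]), array([-0.0199,  0.0156,  0.012 ]))
wrist ring px [326.1603 224.2564]
 foot px [325.4572 242.2349]
  white [ 259  134  123   86 2073] [323.3319 179.7101]
  white [309 206  37  24 187] [327.0588 215.7005]
  red [321 219  12  11 110] [326.5909 224.1455]
scene ring px [325.9982 250.4012]
 foot px [331.263  236.3828]
  white [323 247  10   8  21] [328.8571 250.2381]
  white [309 248  11  10  84] [313.4881 252.3214]
  white [321 249   6   6  10] [322.9 252.1]
  orange [316 244   9   5  13] [319.7692 245.7692]
  orange [324 249   6   4   9] [326.     250.5556]
  orange [334 250   3   3   6] [334.6667 251.3333]
  orange [330 255   4   2   5] [331.6 255.6]
top ring px [312.7115 250.252 ]
 foot px [313.9537 256.4275]
  white [311 233  11  10  82] [316.  237.5]
  white [308 245   8  11  29] [310.8621 250.4138]
  white [317 248   2   5   8] [317.375 249.625]<stdin>:2: RuntimeWarning: invalid value encountered in arccos
```

```bash
python3 - <<'E'
from h import *; from station import bot
o=bot.get_obs();c=np.load("wrist8.npz");Rt=tool(o);f=lambda x,y,z:proj(c,o["eef_pos"]+Rt@[x,y,z])
print("body +x low edge",f(.02,-.014,.0264),f(.02,.014,.0264),"top edge",f(.02,0,-.0686),"nose side",f(.011,0,.0264),f(.011,0,.0514),"foot",f(.006,0,.0634))
g=cv2.cvtColor(c["img"],cv2.COLOR_RGB2HSV)
for x in(318,325,332):print(x,[(y,*map(int,g[y,x])) for y in range(214,276,3)])
print([(x,*map(int,g[262,x])) for x in range(296,356,3)])
s=np.load("scene8.npz");p=lambda z:proj(s,o["eef_pos"]+Rt@[0,0,z]);print("scene body lo",p(.0264),"nose",p(.0514),"foot",p(.0634))
g=cv2.cvtColor(s["img"],cv2.COLOR_RGB2HSV)
for y in range(218,244,2):print(y,[f"{h}/{a}/{b}" for h,a,b in g[y,316:348:2]])
E
```

```text
body +x low edge [303.223  229.6519] [349.1169 229.6179] top edge [326.8589 306.7354] nose side [326.1662 243.6466] [326.0775 232.301 ] foot [326.0418 234.2667]
318 [(214, 14, 189, 232), (217, 13, 188, 231), (220, 14, 188, 232), (223, 13, 189, 228), (226, 11, 194, 137), (229, 12, 191, 143), (232, 30, 28, 18), (235, 168, 64, 20), (238, 6, 64, 20), (241, 75, 34, 15), (244, 10, 244, 144), (247, 10, 235, 143), (250, 10, 235, 143), (253, 9, 239, 143), (256, 9, 231, 147), (259, 10, 232, 145), (262, 9, 225, 145), (265, 10, 237, 145), (268, 9, 231, 146), (271, 10, 232, 145), (274, 10, 231, 147)]
325 [(214, 14, 184, 236), (217, 15, 187, 239), (220, 177, 225, 110), (223, 177, 217, 113), (226, 177, 221, 111), (229, 176, 196, 69), (232, 150, 15, 17), (235, 0, 57, 18), (238, 150, 39, 13), (241, 30, 32, 16), (244, 10, 238, 146), (247, 9, 226, 147), (250, 9, 222, 148), (253, 9, 232, 146), (256, 9, 234, 146), (259, 10, 236, 146), (262, 9, 236, 144), (265, 9, 237, 145), (268, 9, 234, 147), (271, 9, 229, 149), (274, 9, 233, 149)]
332 [(214, 15, 182, 242), (217, 14, 182, 239), (220, 13, 187, 239), (223
[... 3011 characters left out ...]
'14/179/204']
238 ['12/198/153', '12/193/131', '14/184/179', '14/181/190', '14/179/192', '14/181/187', '14/180/191', '14/180/213', '14/159/194', '15/169/187', '14/180/196', '14/179/195', '14/179/199', '14/179/206', '13/182/153', '14/181/180']
240 ['12/200/176', '12/200/157', '12/198/134', '13/190/129', '14/181/185', '14/181/196', '14/178/190', '14/179/199', '14/180/200', '15/180/204', '14/180/203', '14/178/196', '14/179/195', '14/179/199', '14/178/205', '14/181/162']
242 ['12/200/168', '12/198/179', '12/198/157', '12/197/145', '13/190/150', '13/182/165', '14/181/196', '15/178/209', '14/180/200', '14/179/199', '14/179/201', '14/180/204', '14/178/196', '14/178/196', '14/179/198', '14/179/205']
```

```bash
python3 - <<'E'
from h import *
c=np.load("wrist8.npz");g=cv2.cvtColor(c["img"],cv2.COLOR_RGB2HSV)
for y in(233,236,239):print(y,[(x,int(g[y,x,1]),int(g[y,x,2])) for x in list(range(294,312,2))+list(range(340,360,2))])
for y in(247,255):print(y,[(x,int(g[y,x,1]),int(g[y,x,2])) for x in list(range(290,310,2))+list(range(344,366,2))])
# grip-time check: meter top (z .15) in wrist6 and top0, finer
for nm,lo,box in(("wrist6",(5,180,200),(305,165,345,215)),("top0",(5,150,180),(215,280,250,312))):
    c=np.load(nm+".npz");g=cv2.cvtColor(c["img"],cv2.COLOR_RGB2HSV);m=cv2.inRange(g,lo,(25,255,255));k=np.zeros_like(m);k[box[1]:box[3],box[0]:box[2]]=1;q=np.argwhere(m*k)[:,::-1].astype(np.float32)
    r=cv2.minAreaRect(q);print(nm,r,onz(c,r[0],.15))
E
```

```text
233 [(294, 192, 182), (296, 191, 184), (298, 185, 161), (300, 48, 16), (302, 61, 21), (304, 77, 20), (306, 85, 15), (308, 32, 16), (310, 73, 21), (340, 60, 17), (342, 64, 12), (344, 51, 15), (346, 32, 16), (348, 81, 22), (350, 177, 248), (352, 176, 243), (354, 169, 243), (356, 177, 242), (358, 180, 242)]
236 [(294, 194, 179), (296, 190, 187), (298, 177, 59), (300, 45, 17), (302, 51, 20), (304, 0, 19), (306, 48, 16), (308, 71, 18), (310, 71, 18), (340, 68, 15), (342, 17, 15), (344, 48, 16), (346, 68, 15), (348, 55, 14), (350, 184, 247), (352, 175, 244), (354, 177, 242), (356, 175, 243), (358, 174, 243)]
239 [(294, 191, 171), (296, 191, 188), (298, 78, 23), (300, 48, 16), (302, 20, 13), (304, 18, 14), (306, 36, 14), (308, 0, 15), (310, 30, 17), (340, 20, 13), (342, 16, 16), (344, 16, 16), (346, 64, 16), (348, 28, 18), (350, 180, 125), (352, 180, 246), (354, 177, 243), (356, 174, 243), (358, 176, 243)]
247 [(290, 192, 174), (292, 191, 176), (294, 191, 175), (296, 184, 148), (298, 53, 34), (300, 234, 109), (302, 236, 121), (304, 231, 140), (306, 233, 137), (308, 241, 141), (344, 245, 151), (346, 239, 172), (348, 235, 202), (350, 73, 42), (352, 179, 244), (354, 177, 243), (356, 176, 243), (358, 178, 243), (360, 178, 242), (362, 177, 243), (364, 175, 243)]
255 [(290, 195, 157), (292, 192, 166), (294, 191, 170), (296, 199, 124), (298, 235, 104), (300, 240, 118), (302, 241, 132), (304, 230, 143), (306, 235, 142), (308, 228, 143), (344, 225, 155), (346, 237, 158), (348, 236, 177), (350, 235, 195), (352, 188, 240), (354, 182, 243), (356, 180, 243), (358, 178, 243), (360, 178, 242), (362, 177, 243), (364, 180, 242)]
wrist6 ((325.0, 192.5), (33.0, 22.0), 90.0) [0.4047 0.3134 0.15  ]
top0 ((231.6500244140625, 296.54998779296875), (11.700427055358887, 8.221921920776367), 18.434947967529297) [0.4042 0.3112 0.15  ]
```

Request:
servo_tool --motion '[[[0,0.002,0.01,0,0,0,0],[0,0.002,0.02,0,0,0,0],[0,0.002,0.03,0,0,0,0],[0,0.002,0.037,0,0,0,0],[0,0.002,0.042,0,0,0,0],[0,0.002,0.045,0,0,0,0],[0,0.002,0.045,0,0,0,0],[0,0.002,0.045,0,0,0,0],[0,0.002,0.045,0,0,0,0],[0,0.002,0.045,0,0,0,0]]]'

```text
t: 17.32
eef_pos: [0.5153, 0.0439, 0.2418]
tool_rot: [0.089, 0.803, 0.555, 0.196]
contact_force: [0.2, 0.1, -1.8]
gripper_width: 0.323
grasp_force: 40.8
```

```bash
cat > st.py <<'E'
from h import *; from station import bot
C=np.array([.5425,.05,.18]);F=[]
for i in range(4):
    bot.read_camera("top");F.append(bot.get_obs()["contact_force"]@n)
o=bot.get_obs();ft=o["eef_pos"]+tool(o)@[0,-.002,.0634];e=ft-C
print("t",o["t"],"Fn",np.round(F,2),np.mean(F),"foot rel ring: n",e@n,"cy",e@cy,"tan",e@np.cross(cy,n),"ang",np.degrees(np.arccos(min(1,-tool(o)[:,2]@n))),o["gripper_width"],o["contact_force"])
E
python3 st.py
```

```text
t 17.5167 Fn [-1.82 -1.79 -2.01 -1.45] -1.7640536057971836 foot rel ring: n 0.004321328787176725 cy -4.88947600422786e-05 tan -0.0011760924946452068 ang 0.0 0.32229699966986336 [ 0.3871 -0.5515 -1.4632]
```

Request:
servo_tool --motion '[[[0,0,0.001,0,0,0,0],[0,0,0.002,0,0,0,0],[0,0,0.003,0,0,0,0],[0,0,0.003,0,0,0,0],[0,0,0.003,0,0,0,0]]]'

```text
t: 17.93
eef_pos: [0.5163, 0.0442, 0.2385]
tool_rot: [0.089, 0.803, 0.556, 0.196]
contact_force: [0.3, 0.3, -1.1]
gripper_width: 0.324
grasp_force: 40.8
```

```bash
python3 st.py
```

```text
t 18.1333 Fn [-1.5  -1.93 -1.29 -2.19] -1.7286610921192707 foot rel ring: n 0.0010961427316496155 cy -1.7606126930066906e-06 tan -0.0013490523686460272 ang 0.0 0.31930169243268075 [ 0.2085  0.2245 -2.3058]
```

Request:
servo_tool --motion '[[[0,0,0.001,0,0,0,0],[0,0,0.002,0,0,0,0],[0,0,0.002,0,0,0,0],[0,0,0.002,0,0,0,0]]]'

```text
t: 18.47
eef_pos: [0.5173, 0.0443, 0.2369]
tool_rot: [0.089, 0.803, 0.556, 0.196]
contact_force: [-1.1, -0.1, 0.5]
gripper_width: 0.323
grasp_force: 41.0
```

```bash
python3 st.py
```

```text
t 18.6667 Fn [-0.29  0.11 -0.23 -0.23] -0.16062924971413078 foot rel ring: n -0.0008295375421989063 cy -3.244794317774812e-05 tan -0.0012399473683343306 ang 0.0 0.31982862242789967 [-0.7868  0.1285 -0.6069]
```

Request:
servo_tool --motion '[[[0,0,-0.002,0,0,0,0],[0,0,-0.004,0,0,0,0],[0.0008,0.0013,-0.004,0,0,0,0],[0.0008,0.0013,-0.004,0,0,0,0],[0.0008,0.0013,-0.002,0,0,0,0],[0.0008,0.0013,0,0,0,0,0],[0.0008,0.0013,0.001,0,0,0,0],[0.0008,0.0013,0.002,0,0,0,0],[0.0008,0.0013,0.003,0,0,0,0],[0.0008,0.0013,0.004,0,0,0,0],[0.0008,0.0013,0.004,0,0,0,0],[0.0008,0.0013,0.004,0,0,0,0],[0.0008,0.0013,0.004,0,0,0,0]]]'

```text
t: 19.75
eef_pos: [0.5203, 0.0449, 0.234]
tool_rot: [0.089, 0.803, 0.556, 0.196]
contact_force: [-1.1, -1.0, 2.7]
gripper_width: 0.323
grasp_force: 41.1
```

```bash
python3 st.py; python3 - <<'E'
from h import *; from station import bot
# lamp unmoved & bystanders unmoved vs earlier scene images
a=np.load("scene5.npz")["img"].astype(int);c=bot.read_camera("scene");b=c["img"].astype(int);d=abs(a-b).sum(2)
for nm,p in(("lamp",(.424,-.3,.26)),("jug",(.66,-.27,.06)),("mallet",(.45,.1,.03)),("bigmeter",(.513,.322,.1))):
    u=proj(c,p).astype(int);print(nm,u,np.median(d[u[1]-12:u[1]+12,u[0]-12:u[0]+12]),(d[u[1]-12:u[1]+12,u[0]-12:u[0]+12]>90).mean())
E
```

```text
t 19.95 Fn [1.55 1.98 2.71 2.68] 2.227668409824983 foot rel ring: n -0.004840941303731042 cy -3.082307802530298e-05 tan 0.00023431683194587052 ang 0.0 0.3263642323275715 [-1.9154 -1.0648  1.987 ]
lamp [270 135] 27.0 0.14930555555555555
jug [224 226] 11.0 0.0
mallet [357 266] 13.0 0.1892361111111111
bigmeter [404 322] 8.0 0.0
```

```bash
python3 -c "
from station import bot
print(bot.hand_in())"
```

```text
the job is handed in; nothing more can be done
None
```

Job handed in at about 20 s: the meter is held square on the ring with its foot about half way in (about 5 mm, 3.5–4 N), and the lamp was set on the ring first; the beam spot doesn't show in the images, so its aim is by geometry only (I estimate within about 8 mm), and the result of the judging wasn't shown.

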